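# Close the sample pots in filling order

## Task

The lids of the filled sample pots are only resting on their rims: with a fingertip, gently press the orange lid all the way down, then the green one, then the blue one (the order in which they were filled). Leave the white-lidded pot open as it is, do not pick up, tip or slide any pot, and leave the other things on the bench where they are.

Things in the scene. Friction and masses are not known exactly. Their poses are not given: they have to be found in the camera images.
- orange_pot: Round white sample pot with an orange push-on lid, to be closed first. Loose, 0.12 to 0.24 kg, 51 mm across, upright on the blue bench mat, whose top is 2 mm above the work surface; origin at the centre of its underside, z up. The lid's top is 51 mm above the origin when fully raised and 42 mm when fully home.
- orange_top (a point): Centre of the flat top face of the orange lid (a disc 49 mm across, 13 mm high, ribbed round its side, with a small thumb tab at its edge); moves with the lid.
- orange_cap (a joint): How far the orange lid is pressed down on its pot, in m: 0 fully raised, 0.009 fully home against a hard stop. It starts between 0 and 0.0015, slides straight down under a push of about 3 to 4 N with no spring, and stays where it is left.
- green_pot: Round white sample pot with a green push-on lid, to be closed second. Loose, 0.12 to 0.24 kg, 51 mm across, upright on the blue bench mat, whose top is 2 mm above the work surface; origin at the centre of its underside, z up. The lid's top is 51 mm above the origin when fully raised and 42 mm when fully home.
- green_top (a point): Centre of the flat top face of the green lid (a disc 49 mm across, 13 mm high, ribbed round its side, with a small thumb tab at its edge); moves with the lid.
- green_cap (a joint): How far the green lid is pressed down on its pot, in m: 0 fully raised, 0.009 fully home against a hard stop. It starts between 0 and 0.0015, slides straight down under a push of about 3 to 4 N with no spring, and stays where it is left.
- blue_pot: Round white sample pot with a blue push-on lid, to be closed third. Loose, 0.12 to 0.24 kg, 51 mm across, upright on the blue bench mat, whose top is 2 mm above the work surface; origin at the centre of its underside, z up. The lid's top is 51 mm above the origin when fully raised and 42 mm when fully home.
- blue_top (a point): Centre of the flat top face of the blue lid (a disc 49 mm across, 13 mm high, ribbed round its side, with a small thumb tab at its edge); moves with the lid.
- blue_cap (a joint): How far the blue lid is pressed down on its pot, in m: 0 fully raised, 0.009 fully home against a hard stop. It starts between 0 and 0.0015, slides straight down under a push of about 3 to 4 N with no spring, and stays where it is left.
- white_pot: Round white sample pot with a white push-on lid, to be left as it is. Loose, 0.12 to 0.24 kg, 51 mm across, upright on the blue bench mat, whose top is 2 mm above the work surface; origin at the centre of its underside, z up. The lid's top is 51 mm above the origin when fully raised and 42 mm when fully home.
- white_top (a point): Centre of the flat top face of the white lid (a disc 49 mm across, 13 mm high, ribbed round its side, with a small thumb tab at its edge); moves with the lid.
- white_cap (a joint): How far the white lid is pressed down on its pot, in m: 0 fully raised, 0.009 fully home against a hard stop. It starts between 0 and 0.0015, slides straight down under a push of about 3 to 4 N with no spring, and stays where it is left.
- felt_wheel: Bystander, loose: round cream felt polishing wheel, 48 mm across, 12 mm high, lying flat; origin at the centre of its underside.
- wax_block: Bystander, loose: yellow block of modelling wax, 30x62x19 mm; origin at the centre of its underside.
- bur_block: Bystander, loose: grey-white block 34x66 mm holding small burs upright, 44 mm high in all; origin at the centre of its underside.
- cast_lower: Bystander, loose: grey plaster dental cast, 57x68x32 mm; origin at the centre of its underside.
- cast_upper: Bystander, loose: white plaster dental cast, 57x68x30 mm; origin at the centre of its underside.
- bite_splint: Bystander, loose: clear-white horseshoe bite splint, 43x64x13 mm, lying flat; origin at the centre of its underside.
Not all that is in view belongs to the job. What is shaped like the blue_pot but pink or yellow is not meant.

How it is judged:
By the outcome, as a careful person would: the job done as asked, in the order asked, and still so for the second after the job is handed in, with the robot touching nothing.
It also fails if it takes over 48 s, if anything falls off the work surface, if the arm or the gripper's body presses on something with over 40 N, if the wrist force passes 120 N, or if a joint passes its speed limit or range.

## Robot

A 7-joint arm with a two-finger parallel gripper is mounted at the origin on a cart in front of the work surface, level with it; the furniture and walls round the work are solid. World frame = base frame: x ahead of the robot, y to its left, z up, the work surface at z = 0. Lengths are in mm, angles in rad, forces in N, time in s.
With the tool pointing down it reaches from about 375 to 925 mm from the base axis. Payload 3.1 kg.
Tool frame: the origin (TCP) lies at the centre of the arm's flange, where the gripper is bolted on; the fingertips stand 173 mm ahead of it and the grasp point (between the pads) lies 155 mm ahead of it; z points along the fingers, y is the line along which they close (so a half turn about z gives the same grasp; the last joint's range is limited). The gripper opens to 85 mm and grips with 20 to 120 N. Pads are 22 mm wide; open, the fingers measure 114 mm over their backs; the gripper's body (76 mm by 85 mm) begins 54 mm behind the grasp point. The pads swing forward as they close: fully open they stand 13 mm farther back than shut.
Start: joints at [-0.098, 0.383, 0.044, 1.598, -0.018, 1.161, -0.05], TCP at [650.005, 0.018, 404.669] pointing down, gripper open.
Joint ranges: [-2.61, 2.61], [-0.41, 2.15], [-1.48, 1.57], [0, 2.5], [-1.57, 4.71], [0.05, 1.97], [-2.85, 2.85]. Speed limits (rad/s): [2.79, 2.79, 3.14, 3.14, 3.14, 3.14, 3.14].

## Interface

Orientations are given as [roll, pitch, yaw] about the fixed x, y, z axes, in that order (R = Rz(yaw) Ry(pitch) Rx(roll)).
In Python, from station import sensors, optics, hand_in gives the robot as it stands.
- The arm moves only by the tool move_arm, never from a script. Its argument "steps" is a list of rows, each a list of 3 entries, a list of its own where there are three numbers: the shift along the tool's x, y, z in mm, then the turn about the tool's z in degrees, then the opening, from 0 (shut) to 1 (fully open). A call has 1 to 12 rows; each row shifts and turns the commanded pose from where the row before left it, along the tool's axes as they then stand; what a row does not reach is not made up. A row lasts 1/10 s, in which the tool goes at most 50 mm and 8.59 degrees, less where a joint would pass 70% of its speed; a pose out of reach is approached as far as the arm can. A call with a gripper value outside its range is refused whole. The fingers move at their own pace and stop on an object; "newtons" is the grip in N (left out, the last holds). Time passes only in rows, so rows that do not move let the fingers close. It gives the time, the measured TCP pose, the force, the opening and the grip force at its end, in the units of the state.
- sensors.get_obs(): the state, without advancing time (a new reading comes with each control period).
- optics.get_image(name): name is "scene" or "side" or "wrist"; returns a dict with "pixels" (420x560x3 uint8, blue, green, red), "fx", "fy", "cx", "cy" (pixels), "view" (4x4, takes a point from world to camera coordinates). Camera axes: x right, y down, z forward; pixel columns grow to the right and rows downward; lengths in mm; the calibration is good to about 2 mm. A picture is of the moment at which its call begins. There is no depth.
- hand_in(): hands the job in; it is judged then, once.
The state is a dict: "time_s": time; "q": joint angles; "joint_vel": joint speeds; "joint_torque": joint torques, N m; "tool_pos": TCP position; "tool_rot": TCP orientation; "ft_force": force on the tool from outside, world axes, zero at the start; "wrist_torque": the same for the moment, N m; "opening": opening from 0.0 (shut) to 1.0 (fully open); "grip_force": force on a finger pad.
Only numpy, scipy, OpenCV 4.12 (cv2) and the standard library are available. Lean on these libraries where they do the work, as an engineer would, in place of code of your own. Each camera call takes 0.05 s, during which the arm holds its last target. There are 200 camera calls.

## Working session

There is one attempt and no reset: what is moved stays moved. The work goes in short steps, Python scripts to look and compute and a tool call to move; the robot and the scene stay as the last step left them, time stands still between calls to the robot, and variables do not carry over. Pictures are saved under pics/ and viewed, at most 10 in all, crops included, and the job is handed in when it is done.

Besides the shell and the picture viewer there is one more tool, called after "Call:" as a command line: name --argument value ..., lists and objects as JSON in quotes. move_arm: Moves the arm, as the interface text tells. Its arguments: {"type":"object","properties":{"steps":{"type":"array","items":{"type":"array"}},"newtons":{"type":"number"}},"required":["steps"]}

```bash
mkdir -p pics; cat > h.py <<'E'
import numpy as np,cv2,pickle
from station import sensors,optics,hand_in
def snap(name,tag):
    d=optics.get_image(name); pickle.dump(d,open(f'pics/{tag}.pkl','wb'))
    cv2.imwrite(f'pics/{tag}.png',d['pixels']); return d
def load(tag): return pickle.load(open(f'pics/{tag}.pkl','rb'))
def ray(d,u,v):
    V=np.array(d['view']);R=V[:3,:3];t=V[:3,3]
    o=-R.T@t; r=R.T@np.array([(u-d['cx'])/d['fx'],(v-d['cy'])/d['fy'],1]); return o,r/np.linalg.norm(r)
def atz(d,u,v,z):
    o,r=ray(d,u,v); return o+r*(z-o[2])/r[2]
def tri(obs):
    A=np.zeros((3,3));b=np.zeros(3);L=[]
    for d,u,v in obs:
        o,r=ray(d,u,v);P=np.eye(3)-np.outer(r,r);A+=P;b+=P@o;L.append((P,o))
    x=np.linalg.solve(A,b); return x,[np.linalg.norm(P@(x-o)) for P,o in L]
def proj(d,p):
    V=np.array(d['view']);c=V[:3,:3]@np.asarray(p)+V[:3,3]
    return d['fx']*c[0]/c[2]+d['cx'],d['fy']*c[1]/c[2]+d['cy']
E
python3 - <<'E'
from h import *
s=[snap(n,n+'0') for n in('scene','side','wrist')]
for d in s:print(ray(d,280,210),d['fx'])
print(sensors.get_obs())
cv2.imwrite('pics/both.png',cv2.resize(s[0]['pixels'],(800,600),interpolation=cv2.INTER_CUBIC))
cv2.imwrite('pics/side_b.png',cv2.resize(s[1]['pixels'],(800,600),interpolation=cv2.INTER_CUBIC))
E
```

```text
(array([-86.01207353, 851.52584126, 579.96380119]), array([ 0.59101716, -0.59058355, -0.54946319])) 427.5436361774302
(array([ 207.4692729 , -498.75333957,  831.10829754]), array([ 0.23514151,  0.6881507 , -0.68640883])) 535.6435163486553
(array([649.91153122,  68.78455876, 371.98758009]), array([ 0.0030691 , -0.27455431, -0.9615667 ])) 314.36050543902456
{'time_s': 0.15, 'q': array([-0.09779813,  0.38365974,  0.04385072,  1.59920043, -0.01789149,
        1.16118184, -0.04993011]), 'joint_vel': array([ 0.00025951, -0.00352133,  0.00244178, -0.00490618, -0.00055124,
       -0.00027212,  0.00044874]), 'joint_torque': array([ 2.19941270e-03, -4.34053266e+01,  1.02680024e+00, -2.49981201e+01,
        1.06983635e-02,  7.30535554e-03,  3.91670756e-05]), 'tool_pos': array([6.49628828e+02, 1.55739149e-02, 4.03573373e+02]), 'tool_rot': array([-3.13953901e+00,  1.15593370e-04,  1.57083822e+00]), 'ft_force': array([-0.77646571, -0.21763386, -1.12239347]), 'wrist_torque': array([-0.0350753 , -0.01212842, -0.07258649]), 'grip_force': 0.0, 'opening': 0.9973756792892181}
```

View pics/both.png

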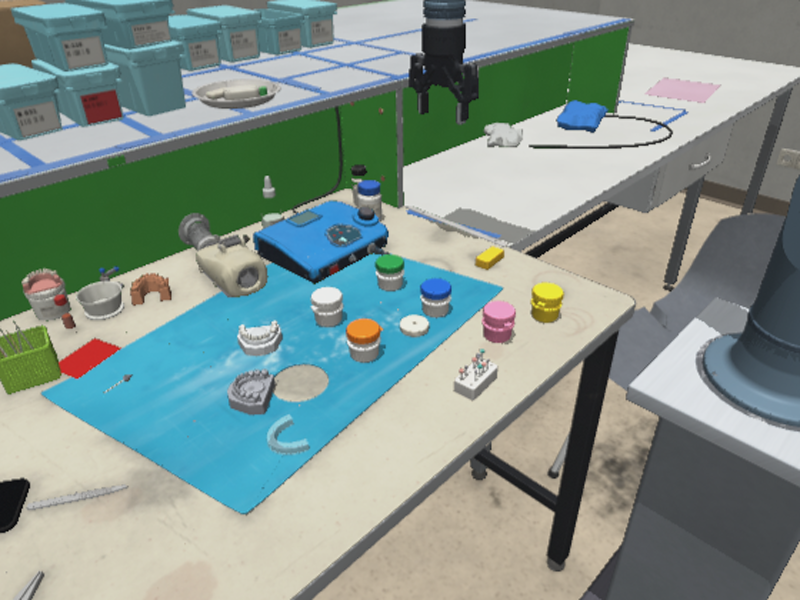

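View pics/side_b.png

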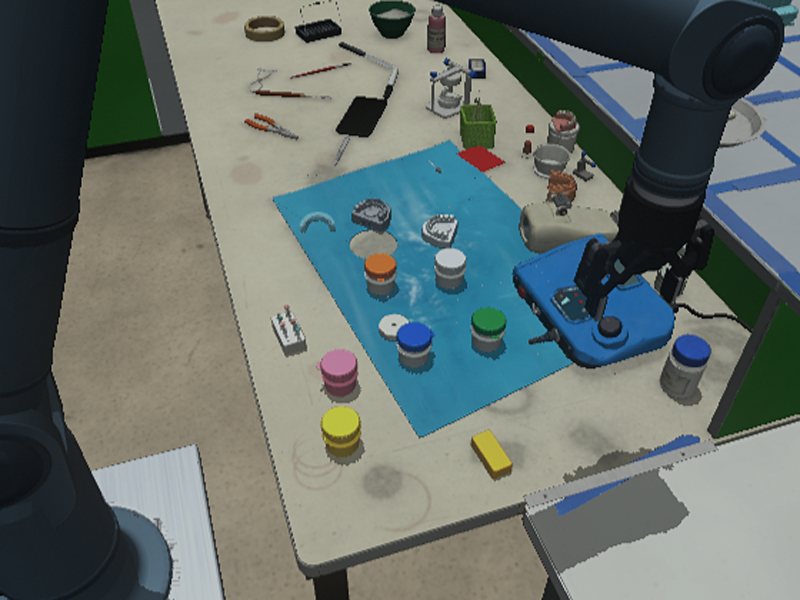

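View pics/wrist0.png

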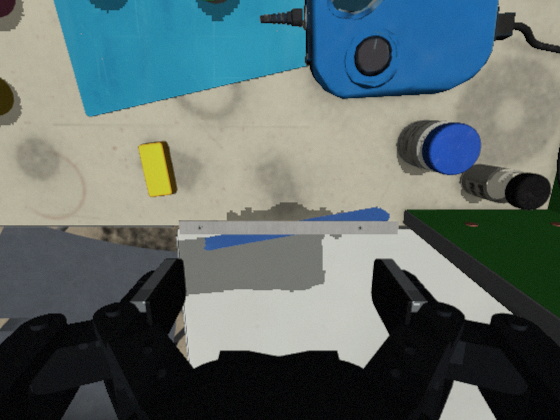

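Scene (800x600) shows orange lid (364,327), green (390,263), blue (436,289) and white (327,298), all on the mat. The pink (499,312) and yellow (547,292) pots are decoys off the mat. The blue-capped bottle at the back (369,188) is tall and also off the mat, so it isn't the blue_pot. I'll measure the lids next and confirm in an enlarged crop.

```bash
cat > m.py <<'E'
from h import *
# (hue range), approx centres in 560x420 px scene/side
C={'orange':((5,20),(254,229),(266,187)),'green':((45,80),(273,184),(342,225)),'blue':((105,125),(305,202),(290,234))}
def mask(d,h,c,r=30):
    hsv=cv2.cvtColor(d['pixels'],cv2.COLOR_BGR2HSV)
    m=cv2.inRange(hsv,(h[0],130,60),(h[1],255,255))
    k=np.zeros_like(m);cv2.circle(k,c,r,255,-1);m&=k
    n,l,s,_=cv2.connectedComponentsWithStats(m);i=1+np.argmax(s[1:,4]);return (l==i).astype(np.uint8),s[i]
if __name__=='__main__':
    sc,si=load('scene0'),load('side0')
    for n,(h,a,b) in C.items():
        out=[]
        for d,c in((sc,a),(si,b)):
            m,s=mask(d,h,c);out.append((s.tolist()))
            ys,xs=np.nonzero(m);out.append((xs.mean().round(1),ys.mean().round(1)))
        x,e=tri([(sc,*out[1]),(si,*out[3])]);print(n,out,x.round(1),np.round(e,1))
    a=cv2.resize(sc['pixels'][165:265,215:345],(520,400),interpolation=cv2.INTER_CUBIC)
    b=cv2.resize(si['pixels'][165:265,245:375],(520,400),interpolation=cv2.INTER_CUBIC)
    cv2.imwrite('pics/crop.png',np.hstack([cv2.resize(a,(400,308)),cv2.resize(b,(400,308))]))
E
python3 m.py
```

```text
orange [[243, 223, 25, 18, 334], (np.float64(254.0), np.float64(231.6)), [255, 177, 22, 20, 293], (np.float64(265.9), np.float64(185.6))] [471.4 373.9  45.5] [0.5 0.5]
green [[263, 178, 20, 13, 203], (np.float64(272.3), np.float64(184.3)), [331, 215, 23, 18, 309], (np.float64(341.9), np.float64(223.4))] [584.6 208.   46.9] [0.9 0.9]
blue [[295, 195, 21, 15, 254], (np.float64(304.8), np.float64(201.8)), [278, 225, 26, 22, 416], (np.float64(290.0), np.float64(235.3))] [472.  211.6  45. ] [0.3 0.3]
```

View pics/crop.png

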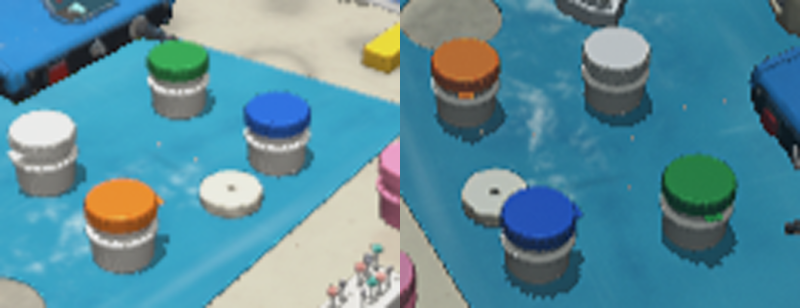

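Left crop (scene): green (178,60), blue (277,115), orange (122,205), white (43,135). Right crop (side): orange (465,67), white (615,55), blue (540,215), green (698,185). These are the four pots on the mat with push-on lids and tabs. Next I'll fit lid cylinders to refine the centres.

```bash
cat > fit.py <<'E'
from m import *
from scipy.optimize import least_squares
t=np.linspace(0,2*np.pi,60)
def cen(d,p):
    P=[proj(d,(p[0]+24.5*np.cos(a),p[1]+24.5*np.sin(a),p[2]-k)) for a in t for k in(0,13)]
    M=cv2.moments(cv2.convexHull(np.array(P,np.float32)));return np.array([M['m10']/M['m00'],M['m01']/M['m00']]),M['m00']
def run(sc,si):
  for n,(h,a,b) in C.items():
    obs=[]
    for d,c in((sc,a),(si,b)):
        m,s=mask(d,h,c);m=cv2.morphologyEx(m,cv2.MORPH_CLOSE,np.ones((3,3)));ys,xs=np.nonzero(m);obs.append((d,np.array([xs.mean(),ys.mean()]),len(xs)))
    r=least_squares(lambda p:np.concatenate([cen(d,p)[0]-c for d,c,_ in obs]),[500,250,50])
    print(n,r.x.round(1),'px res',r.fun.round(2),'areas',[(k,round(cen(d,r.x)[1])) for d,_,k in obs])
if __name__=='__main__': run(load('scene0'),load('side0'))
E
python3 fit.py
```

```text
orange [471.5 373.4  52.1] px res [-0.1  -0.15 -0.12  0.16] areas [(334, 364), (305, 341)]
green [584.8 207.9  53.9] px res [-0.36 -0.33 -0.2   0.31] areas [(203, 239), (309, 412)]
blue [472.  211.6  51.6] px res [-0.11 -0.07 -0.02  0.13] areas [(254, 281), (418, 434)]
```

Fitted tops are at z 52–54, against an expected 51.5–53, and all are within reach. Tool x is world +y, tool y is world +x and tool z is down. I'll move over the orange lid with the fingers shut.

Call:
move_arm --steps '[[[37.3, -17.8, 0], 0, 0], [[37.3, -17.8, 0], 0, 0], [[37.3, -17.8, 0], 0, 0], [[37.3, -17.8, 0], 0, 0], [[37.3, -17.8, 0], 0, 0], [[37.3, -17.8, 0], 0, 0], [[37.3, -17.8, 0], 0, 0], [[37.3, -17.8, 0], 0, 0], [[37.3, -17.8, 0], 0, 0], [[37.3, -17.8, 0], 0, 0], [[0, 0, 0], 0, 0], [[0, 0, 0], 0, 0]]' --newtons 40

```text
time_s: 1.35
tool_pos: [470.7, 374.5, 404.2]
tool_rot: [-3.141, 0.0, 1.575]
ft_force: [0.5, -1.2, 0.6]
opening: -0.002
grip_force: 0.0
```

Call:
move_arm --steps '[[[0, 0, 30], 0, 0], [[0, 0, 30], 0, 0], [[0, 0, 30], 0, 0], [[0, 0, 30], 0, 0], [[0, 0, 15], 0, 0], [[0, 0, 5], 0, 0], [[0, 0, 0], 0, 0], [[0, 0, 0], 0, 0], [[0, 0, 0], 0, 0]]'

```text
time_s: 2.25
tool_pos: [472.7, 373.6, 266.6]
tool_rot: [3.139, -0.002, 1.571]
ft_force: [0.2, 0.2, 0.1]
opening: -0.001
grip_force: 0.0
```

```bash
python3 - <<'E'
from h import *
o=sensors.get_obs();print(o['tool_pos'],o['tool_rot'],o['ft_force'],o['opening'],o['time_s'])
s=[snap(n,n+'1') for n in('scene','side','wrist')]
c=[cv2.resize(s[0]['pixels'][140:260,190:330],(400,343),interpolation=cv2.INTER_CUBIC),cv2.resize(s[1]['pixels'][90:210,195:335],(400,343),interpolation=cv2.INTER_CUBIC)]
cv2.imwrite('pics/c1.png',np.hstack(c))
T=o['tool_pos']
for n in(0,1): print(proj(s[n],T-[0,0,173]))
E
```

```text
[472.74383279 373.58165327 266.55977147] [ 3.13886735e+00 -2.22850343e-03  1.57074001e+00] [0.22259238 0.24564585 0.11107585] -0.001378857279660828 2.25
(np.float64(252.35949867688782), np.float64(212.23069030351814))
(np.float64(266.1172723435896), np.float64(169.02482832140106))
```

View pics/c1.png

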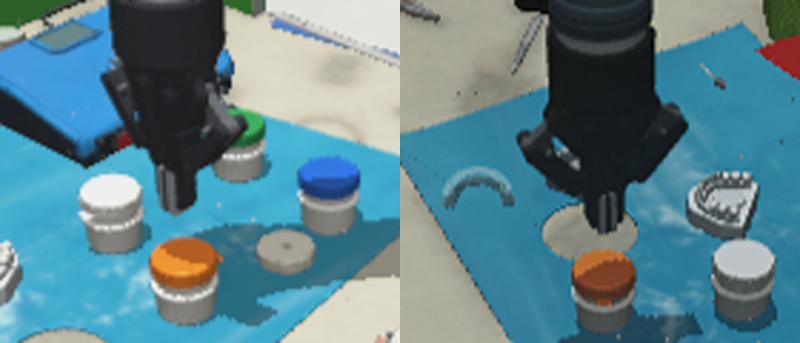

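View pics/wrist1.png

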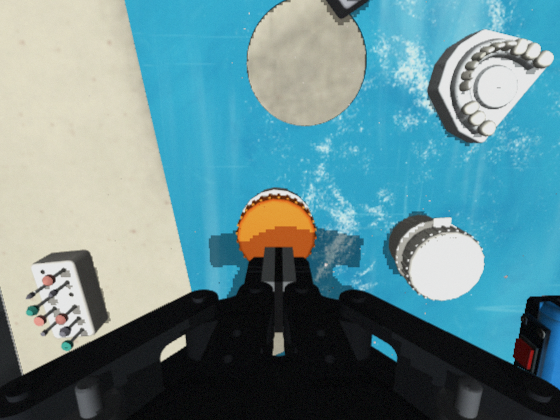

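The closed fingertip is directly above the orange lid: the tip is at crop (175,210) over the lid at (185,262), and the wrist view shows the lid at (276,230). The tip is at z≈94. I'll descend to just above the lid, then press slowly.

Call:
move_arm --steps '[[[0, 0, 15], 0, 0], [[0, 0, 12], 0, 0], [[0, 0, 6], 0, 0], [[0, 0, 3], 0, 0], [[0, 0, 0], 0, 0], [[0, 0, 1], 0, 0], [[0, 0, 1], 0, 0], [[0, 0, 1], 0, 0], [[0, 0, 1], 0, 0], [[0, 0, 1], 0, 0], [[0, 0, 1], 0, 0], [[0, 0, 0], 0, 0]]'

```text
time_s: 3.6
tool_pos: [472.2, 373.2, 222.9]
tool_rot: [3.141, -0.001, 1.571]
ft_force: [-0.0, 0.4, 2.7]
opening: 0.001
grip_force: 1.4
```

Call:
move_arm --steps '[[[0, 0, 1], 0, 0], [[0, 0, 1], 0, 0], [[0, 0, 1], 0, 0], [[0, 0, 0], 0, 0]]'

```text
time_s: 4.0
tool_pos: [472.2, 373.2, 219.6]
tool_rot: [3.141, -0.001, 1.571]
ft_force: [1.5, 0.8, 1.4]
opening: -0.002
grip_force: 0.9
```

Call:
move_arm --steps '[[[0, 0, 1], 0, 0], [[0, 0, 1], 0, 0], [[0, 0, 0.5], 0, 0], [[0, 0, 0], 0, 0]]'

```text
time_s: 4.4
tool_pos: [472.2, 373.3, 217.7]
tool_rot: [3.141, -0.0, 1.571]
ft_force: [-0.1, 0.0, 4.4]
opening: 0.002
grip_force: 2.6
```

Call:
move_arm --steps '[[[0, 0, 0.5], 0, 0], [[0, 0, 0.5], 0, 0], [[0, 0, 0], 0, 0]]'

```text
time_s: 4.7
tool_pos: [472.3, 373.3, 217.7]
tool_rot: [3.141, -0.0, 1.571]
ft_force: [-1.8, -1.3, 10.0]
opening: -0.003
grip_force: 5.0
```

Call:
move_arm --steps '[[[0, 0, 0.5], 0, 0], [[0, 0, 0.5], 0, 0], [[0, 0, 0], 0, 0]]'

```text
time_s: 5.0
tool_pos: [472.3, 373.4, 217.7]
tool_rot: [3.141, -0.0, 1.571]
ft_force: [-2.4, -2.1, 15.1]
opening: 0.002
grip_force: 7.3
```

The lid is stalled on the hard stop at 15 N, with the tip at z≈44.7. I'll lift straight up and go to green: +112.5 in x, −165.5 in y.

Call:
move_arm --steps '[[[0, 0, -2], 0, 0], [[0, 0, -5], 0, 0], [[0, 0, -20], 0, 0], [[0, 0, -25], 0, 0], [[0, 0, -20], 0, 0], [[0, 0, 0], 0, 0], [[-33.1, 22.5, 0], 0, 0], [[-33.1, 22.5, 0], 0, 0], [[-33.1, 22.5, 0], 0, 0], [[-33.1, 22.5, 0], 0, 0], [[-33.1, 22.5, 0], 0, 0], [[0, 0, 0], 0, 0]]'

```text
time_s: 6.2
tool_pos: [587.8, 198.4, 285.3]
tool_rot: [3.142, 0.007, 1.559]
ft_force: [-0.3, -1.6, -0.4]
opening: -0.002
grip_force: 0.0
```

Call:
move_arm --steps '[[[0, 0, 0], 0, 0], [[0, 0, 0], 0, 0], [[0, 0, 0], 0, 0]]'

```text
time_s: 6.5
tool_pos: [583.1, 209.7, 286.5]
tool_rot: [-3.14, -0.001, 1.574]
ft_force: [-0.4, 0.5, -0.0]
opening: 0.003
grip_force: 0.0
```

```bash
python3 - <<'E'
from h import *
o=sensors.get_obs();print(o['tool_pos'],o['tool_rot'])
s=[snap(n,n+'2') for n in('scene','side','wrist')]
from fit import *
try: run(s[0],s[1])
except Exception as e: print(e)
print(proj(s[2],(584.8,207.9,53)),proj(s[2],(472,211.6,52)))
z=[cv2.resize(s[0]['pixels'][140:260,190:330],(400,343),interpolation=cv2.INTER_CUBIC),cv2.resize(s[2]['pixels'],(457,343))[:,:400]]
cv2.imwrite('pics/c2.png',np.hstack(z))
E
```

```text
[583.14613293 209.66610985 286.46838067] [-3.13979336e+00 -7.35355158e-04  1.57442132e+00]
orange [471.3 373.4  43.5] px res [ 0.01  0.    0.02 -0.03] areas [(325, 363), (310, 339)]
green [585.  207.9  53.6] px res [-0.39 -0.31 -0.1   0.6 ] areas [(204, 239), (301, 412)]
blue [472.  211.8  51.8] px res [-0.02 -0.03 -0.02  0.03] areas [(261, 281), (418, 434)]
(np.float64(279.8525235674509), np.float64(227.74038153162095)) (np.float64(114.16065083888208), np.float64(221.46526670738322))
```

View pics/c2.png

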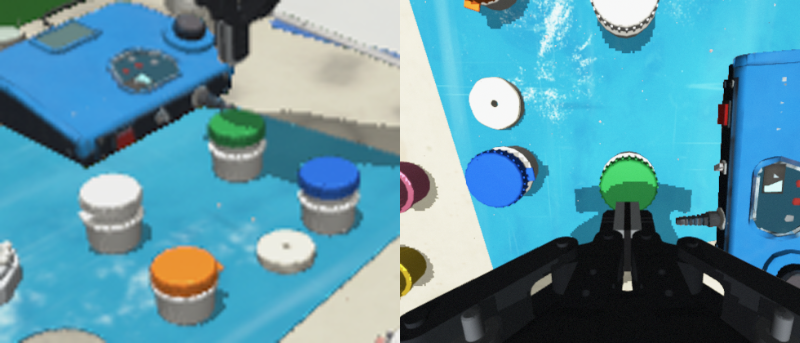

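The orange top now measures 43.5 (home is 44), and its pot hasn't moved. The green lid in the wrist view is at (279,226) against a predicted (280,228), so the tip is centred. Descending.

Call:
move_arm --steps '[[[0, 0, 20], 0, 0], [[0, 0, 20], 0, 0], [[0, 0, 10], 0, 0], [[0, 0, 3], 0, 0], [[0, 0, 0], 0, 0], [[0, 0, 0], 0, 0]]'

```text
time_s: 7.25
tool_pos: [585.0, 207.8, 235.1]
tool_rot: [3.14, -0.001, 1.571]
ft_force: [0.3, -0.1, -0.3]
opening: 0.003
grip_force: 0.0
```

Call:
move_arm --steps '[[[0, 0, 3], 0, 0], [[0, 0, 2], 0, 0], [[0, 0, 1], 0, 0], [[0, 0, 1], 0, 0], [[0, 0, 1], 0, 0], [[0, 0, 1], 0, 0], [[0, 0, 1], 0, 0], [[0, 0, 1], 0, 0], [[0, 0, 1], 0, 0], [[0, 0, 1], 0, 0], [[0, 0, 1], 0, 0], [[0, 0, 0], 0, 0]]'

```text
time_s: 8.45
tool_pos: [584.5, 207.5, 220.0]
tool_rot: [3.141, -0.0, 1.571]
ft_force: [-0.5, -0.4, 2.1]
opening: 0.002
grip_force: 1.0
```

Call:
move_arm --steps '[[[0, 0, 1], 0, 0], [[0, 0, 1], 0, 0], [[0, 0, 0.5], 0, 0], [[0, 0, 0], 0, 0]]'

```text
time_s: 8.85
tool_pos: [584.5, 207.5, 217.8]
tool_rot: [3.142, 0.0, 1.571]
ft_force: [-1.1, -1.0, 4.1]
opening: -0.003
grip_force: 1.8
```

Call:
move_arm --steps '[[[0, 0, 0.5], 0, 0], [[0, 0, 0.5], 0, 0], [[0, 0, 0.5], 0, 0], [[0, 0, 0], 0, 0]]'

```text
time_s: 9.25
tool_pos: [584.7, 207.6, 217.7]
tool_rot: [-3.142, 0.0, 1.571]
ft_force: [-4.5, -1.7, 10.9]
opening: -0.006
grip_force: 5.3
```

Call:
move_arm --steps '[[[0, 0, 0.5], 0, 0], [[0, 0, 0.3], 0, 0], [[0, 0, 0], 0, 0]]'

```text
time_s: 9.55
tool_pos: [584.8, 207.6, 217.7]
tool_rot: [-3.141, 0.0, 1.571]
ft_force: [-4.9, -2.3, 13.9]
opening: -0.002
grip_force: 7.0
```

Call:
move_arm --steps '[[[0, 0, -2], 0, 0], [[0, 0, -5], 0, 0], [[0, 0, -20], 0, 0], [[0, 0, -25], 0, 0], [[0, 0, -20], 0, 0], [[0, 0, 0], 0, 0], [[1.3, -37.5, 0], 0, 0], [[1.3, -37.5, 0], 0, 0], [[1.3, -37.5, 0], 0, 0], [[0, 0, 0], 0, 0], [[0, 0, 0], 0, 0], [[0, 0, 0], 0, 0]]'

```text
time_s: 10.75
tool_pos: [472.9, 211.3, 287.1]
tool_rot: [3.141, -0.0, 1.57]
ft_force: [0.8, -0.1, 0.4]
opening: 0.002
grip_force: 0.0
```

```bash
python3 - <<'E'
from h import *
o=sensors.get_obs();print(o['tool_pos'],o['tool_rot'])
s=[snap(n,n+'3') for n in('scene','side')]
from fit import *
run(s[0],s[1])
E
```

```text
[472.86519548 211.2810859  287.12281048] [ 3.14075570e+00 -1.79889029e-04  1.57022777e+00]
orange [465.8 374.5  42.4] px res [ 1.43  1.74  1.43 -2.14] areas [(325, 367), (146, 339)]
green [584.6 207.9  45.7] px res [-0.42 -0.34 -0.25  0.29] areas [(205, 238), (315, 409)]
blue [471.7 211.1  46.1] px res [ 0.2   1.77 -0.08  2.23] areas [(254, 280), (417, 432)]
```

Green has dropped to 45.7, about 8 mm lower, so it's home. Orange is partly hidden by the arm in this view. The blue fit has large residuals, so I'll check its mask.

```bash
python3 - <<'E'
from fit import *
for k in '03':
  for n,c in(('scene',1),('side',2)):
    d=load(n+k);m,s=mask(d,C['blue'][0],C['blue'][c]);ys,xs=np.nonzero(m);print(k,n,s,xs.mean(),ys.mean(),cen(d,(472,211.7,51.8))[0])
s=[load('scene3'),load('side3')]
z=[cv2.resize(s[0]['pixels'][140:260,240:380],(400,343),interpolation=cv2.INTER_CUBIC),cv2.resize(s[1]['pixels'][160:280,240:380],(400,343),interpolation=cv2.INTER_CUBIC)]
cv2.imwrite('pics/c3.png',np.hstack(z))
E
```

```text
0 scene [295 195  21  15 254] 304.81102362204723 201.8464566929134 [304.68094969 201.72798283]
0 side [278 225  26  22 416] 289.9519230769231 235.34375 [289.90488645 235.3806003 ]
3 scene [294 195  22  15 253] 304.74308300395256 201.94466403162056 [304.68094969 201.72798283]
3 side [278 225  26  21 416] 289.8701923076923 235.3125 [289.90488645 235.3806003 ]
```

View pics/c3.png

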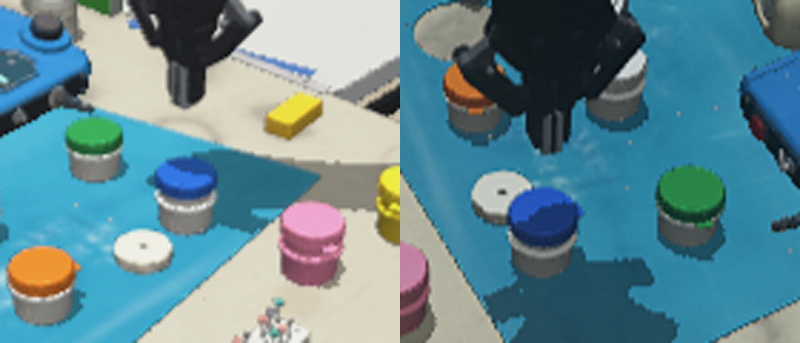

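Blue hasn't moved (the fit just didn't converge), and the tip at (185,100) / (548,148) is above its lid at (185,178) / (543,215). Green and orange sit visibly lower. Pressing blue.

Call:
move_arm --steps '[[[0, 0, 20], 0, 0], [[0, 0, 20], 0, 0], [[0, 0, 10], 0, 0], [[0, 0, 3], 0, 0], [[0, 0, 0], 0, 0], [[0, 0, 0], 0, 0]]'

```text
time_s: 11.45
tool_pos: [472.6, 211.6, 235.1]
tool_rot: [3.14, -0.001, 1.571]
ft_force: [1.3, 0.5, 0.7]
opening: -0.0
grip_force: 0.0
```

Call:
move_arm --steps '[[[0, 0, 3], 0, 0], [[0, 0, 2], 0, 0], [[0, 0, 1], 0, 0], [[0, 0, 1], 0, 0], [[0, 0, 1], 0, 0], [[0, 0, 1], 0, 0], [[0, 0, 1], 0, 0], [[0, 0, 1], 0, 0], [[0, 0, 1], 0, 0], [[0, 0, 1], 0, 0], [[0, 0, 1], 0, 0], [[0, 0, 0], 0, 0]]'

```text
time_s: 12.65
tool_pos: [472.0, 211.4, 220.2]
tool_rot: [3.142, -0.0, 1.571]
ft_force: [-0.2, 0.2, 1.5]
opening: 0.0
grip_force: 0.9
```

Call:
move_arm --steps '[[[0, 0, 1], 0, 0], [[0, 0, 1], 0, 0], [[0, 0, 0.5], 0, 0], [[0, 0, 0], 0, 0]]'

```text
time_s: 13.05
tool_pos: [472.0, 211.4, 217.8]
tool_rot: [3.142, -0.0, 1.571]
ft_force: [-0.8, -0.7, 2.1]
opening: -0.001
grip_force: 0.9
```

Call:
move_arm --steps '[[[0, 0, 0.5], 0, 0], [[0, 0, 0.5], 0, 0], [[0, 0, 0.5], 0, 0], [[0, 0, 0], 0, 0]]'

```text
time_s: 13.45
tool_pos: [472.2, 211.5, 217.6]
tool_rot: [-3.141, 0.0, 1.571]
ft_force: [-3.2, -1.8, 11.7]
opening: -0.001
grip_force: 5.6
```

Call:
move_arm --steps '[[[0, 0, 0.5], 0, 0], [[0, 0, 0.3], 0, 0], [[0, 0, 0], 0, 0]]'

```text
time_s: 13.75
tool_pos: [472.3, 211.6, 217.6]
tool_rot: [-3.141, 0.0, 1.571]
ft_force: [-5.9, -3.0, 16.1]
opening: 0.001
grip_force: 8.0
```

Call:
move_arm --steps '[[[0, 0, -2], 0, 0], [[0, 0, -5], 0, 0], [[0, 0, -20], 0, 0], [[0, 0, -30], 0, 0], [[0, 0, -40], 0, 0], [[0, 0, -40], 0, 0], [[0, 0, -30], 0, 0], [[-30, 30, 0], 0, 0], [[-30, 30, 0], 0, 0], [[-30, 30, 0], 0, 0], [[-30, 30, 0], 0, 0], [[-30, 30, 0], 0, 0]]'

```text
time_s: 14.95
tool_pos: [622.9, 60.1, 382.1]
tool_rot: [-3.141, 0.0, 1.571]
ft_force: [0.4, 0.7, -0.2]
opening: 0.001
grip_force: 0.0
```

Call:
move_arm --steps '[[[-20, 10, 0], 0, 0], [[0, 0, 0], 0, 0], [[0, 0, 0], 0, 0], [[0, 0, 0], 0, 0]]'

```text
time_s: 15.35
tool_pos: [631.2, 43.6, 382.1]
tool_rot: [-3.14, -0.001, 1.574]
ft_force: [-0.2, 0.5, 0.2]
opening: -0.002
grip_force: 0.0
```

```bash
python3 - <<'E'
from h import *
s=[snap(n,n+'4') for n in('scene','side')]
from fit import *
run(s[0],s[1])
z=[cv2.resize(s[0]['pixels'][130:330,150:400],(400,320),interpolation=cv2.INTER_CUBIC),cv2.resize(s[1]['pixels'][130:330,180:430],(400,320),interpolation=cv2.INTER_CUBIC)]
cv2.imwrite('pics/c4.png',np.hstack(z))
E
```

```text
orange [471.4 373.4  43.5] px res [-0.01 -0.01 -0.01 -0.  ] areas [(325, 363), (308, 339)]
green [584.9 207.9  43.9] px res [-0.5   0.25 -0.26  0.78] areas [(205, 238), (313, 409)]
blue [472.  211.8  42.8] px res [-0.2   0.27  0.08  0.41] areas [(252, 280), (412, 430)]
```

View pics/c4.png

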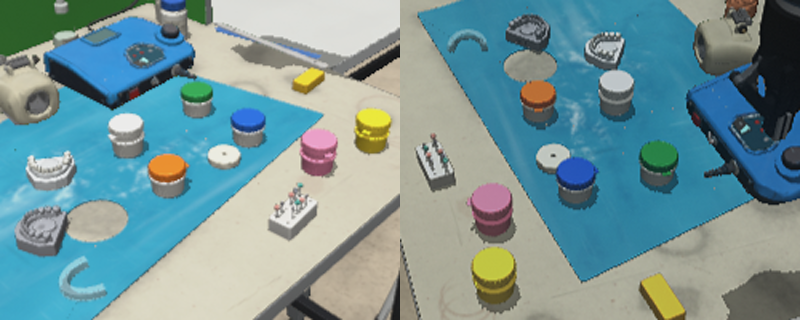

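All three lids are home, with tops at about 43–44. The pots haven't moved, white (126,122) is still raised, and everything else is where it was. The arm is clear.

```bash
python3 -c "from h import *;print(hand_in())"
```

```text
the job is handed in; nothing more can be done
None
```

I pressed the orange, then green, then blue lids down to their hard stops with the closed fingertip, left the white pot and everything else as they were, and handed the job in at about 15.5 s of the 48 s allowed.

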